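# Close and seal the filter hatch of a bench fume extractor

### The job

The bench fume extractor has just been given a new filter and a freshly glued gasket. Swing its open filter hatch down onto the frame, turn the steel wing fastener clockwise a quarter turn until the slot in its crest lines up with the two index marks on the hatch, then let go of the wing and, to bed the springy gasket, press the hatch itself down with the fingers until it is fully home, and finish while you are still holding it pressed there. Leave the tools and parts lying on and around the extractor where they are.

Things in the scene. Friction and masses are not known exactly. Their poses are not given: they have to be found in the camera images.
- extractor: Bench fume extractor: fixed grey steel box, 300 mm (x) by 360 mm (y), flat top (the frame) 155 mm above the bench. Origin: centre of its underside, on the bench; -x side roughly towards the robot. Filter bay in its top: x -68 to 74, y -80 to 80 mm, new filter inside. Behind it at x 200, y 105 mm stands a duct hood, radius 62 mm, up to 191 mm high.
- hatch (a joint): Hatch angle, rad: 0 = pressed fully home, parallel to the frame; grows as the free edge swings up (max 1.15). Stiff hinge, stays where left; closing takes 2 to 4 N near the free edge. Below 0.03 it squeezes the springy gasket: shut and let go it rests at 0.032; locked and let go it rises to 0.018; pressing it home against a firm stop takes about 11 N at its middle.
- hatch_hinge (a point): On the hinge line, mid-width, 158 mm above the bench, level with the hatch's underside. The hatch: aluminium panel 185 mm from hinge to free edge, 200 mm wide, 6 mm thick, hinged along the extractor's y on the side away from the robot. Axes turn with the hatch: -x from hinge to free edge, y along the hinge, z out of the outer face.
- hatch_middle (a point): Point on the hatch's outer face (the upper face when shut), 85 mm from the hinge, middle of the width; bare flat sheet. Axes as hatch_hinge.
- hatch_edge (a point): Middle of the hatch's free edge, on the outer face, 185 mm from the hinge. Axes as hatch_hinge.
- wing (a joint): Angle of the quarter-turn wing fastener, rad: 0 = unlocked, wing and slot across the hatch (along y); grows clockwise seen from above to a stop at 1.571 = locked, slot in line with the two index marks (along the hatch's x). With the hatch shut, a tongue then slides beneath the frame; easiest with the hatch pressed down by 5 to 10 N at the wing. Takes up to 0.3 Nm and stays where left.
- wing_grip (a point): On the wing's axis, 20 mm above the hatch's outer face, 135 mm from the hinge, mid-width. The wing: steel bar 46 mm long (this point's y, turns with it), 10 mm thick (x), from 8 to 28 mm above the outer face, on a boss of 14 mm radius; z out of the outer face. Free space all round it on the hatch.
- screwdriver: Bystander: wood-handled screwdriver, 160 mm long, lying on the extractor's top beside the hatch, about 142 mm from its middle towards -y. Origin under its middle, x along it to the tip.
- bearing_ring: Bystander: steel ring, 34 mm across, 8 mm high, lying on the extractor's top beside the hatch, about 142 mm from its middle towards +y. Origin: centre of its underside.
- dapping_block: Bystander: steel dapping block, a 50 mm cube with round hollows. Origin: centre of its underside.
- old_filter: Bystander: the old pleated filter in its cardboard frame, 134 x 154 x 32 mm, lying on the bench. Origin: centre of its underside.
- gasket_roll: Bystander: roll of black gasket strip, 90 mm across, 14 mm high, lying flat. Origin: centre of its underside.
- flux_jar: Bystander: glass jar with a steel lid, 60 mm across, 70 mm high. Origin: centre of its underside.
- hammer: Bystander: hammer with a wooden handle, 260 mm long, lying on the bench. Origin under its middle, x along it to the head.

How it is judged:
By the outcome, as a careful person would: the job done as asked, in the order asked, and still so for the second after the job is handed in, while the arm keeps its last pose, push and grip.
It also fails if it takes over 58 s, if anything falls off the work surface, if the arm or the gripper's body presses on something with over 40 N, if the wrist force passes 120 N, or if a joint passes its speed limit or range.

### The arm

A 6-joint arm with a two-finger parallel gripper is mounted at the origin on the work surface. World frame = base frame: x ahead of the robot, y to its left, z up, the work surface at z = 0. Lengths are in m, angles in rad, forces in N, time in s.
With the tool pointing down it reaches from about 0.35 to 0.925 m from the base axis. Payload 6.4 kg.
Tool frame: the origin (TCP) lies on the centre line of the jaws, within the pads' length; the fingertips stand 8 mm ahead of it and the grasp point (between the pads) lies 11 mm behind it; z points along the fingers, y is the direction in which the jaws open and shut (so a half turn about z gives the same grasp; the last joint's range is limited). The gripper opens to 94 mm and grips with 3 to 60 N. Pads are 16 mm wide; open, the fingers measure 119 mm over their backs; the gripper's body (75 mm by 177 mm) begins 78 mm behind the grasp point.
Start: joints at [1.117, 0.245, 1.558, -0, 1.339, -0.174], TCP at [0.18, 0.625, 0.213] pointing down, gripper open.
Joint ranges: [-3.13, 3.13], [-1.02, 2.26], [0.13, 2.54], [-0.95, 4.09], [0.21, 2.88], [-2.74, 2.74]. Speed limits (rad/s): [2.57, 2.57, 3.14, 3.14, 3.14, 3.14].

### API

Orientations are given as a unit quaternion [x, y, z, w].
In Python, from station import monitor, capture, ticket, spot_in, mark_of gives the robot as it stands.
- The arm moves only by the tool move_arm, never from a script. Its argument "rows" is a list of rows, each a list of 7 numbers: the turn, a rotation vector about the world's x, y, z in rad, then the shift along the world's x, y, z in mm, then the closure, from 0 (fully open) to 1 (shut). A call has 1 to 10 rows; each row is the pose to reach, as a shift and turn from the pose commanded when the call began; what a row does not reach only later rows make up. A row lasts 1/12 s, in which the tool goes at most 41.7 mm and 7.16 degrees, less where a joint would pass 70% of its speed; a pose out of reach is approached as far as the arm can. A call with a gripper value outside its range is refused whole. The fingers move at their own pace and stop on an object; "newtons" is the grip in N (left out, the last holds). Time passes only in rows, so rows that repeat a pose let the fingers close. It gives the time, the measured TCP pose, the force and the opening at its end, in the units of the state.
- monitor.state(): the state, without advancing time (a new reading comes with each control period).
- capture(name): name is "scene" or "top"; returns a dict with "color" (384x512x3 uint8, red, green, blue), "camera_matrix" (3x3 intrinsics, pixels), "cam_to_world" (4x4, takes a point from camera to world coordinates). Camera axes: x right, y down, z forward; pixel columns grow to the right and rows downward; lengths in m; the calibration is good to about 2 mm. A picture is of the moment at which its call begins. There is no depth.
- ticket.close_job(): hands the job in, once; it reports no verdict.
Trained networks look in the newest picture that a camera, given by its name, has taken for a name from the list of things; names that differ only in an ending like _2 or _b are one class to them, and where a whole thing is asked for, a point or a joint stands for the part that bears it (a point fixed in the world has none). Each returns a list of dicts, best first, with "conf" (0 to 1); they miss things now and then, are a little off and sometimes report something else, mostly with a low value. They report only what shows in the picture. A call takes as long as a camera call.
- spot_in(query, camera): "bbox" ([left, top, right, bottom] as shares, 0 to 1, of the picture: columns of its width, rows of its height, round what is visible of it).
- mark_of(query, camera): "xy" ([column, row] as shares, 0 to 1, of the picture: columns of its width, rows of its height: a listed point, or the origin of a listed thing).
The state is a dict: "time_s": time; "joint_positions": joint angles; "qvel": joint speeds; "effort": joint torques, N m; "ee_pos": TCP position; "ee_rot": TCP orientation; "ft_force": force on the tool from outside, world axes, zero at the start; "moment": the same for the moment, N m; "gripper_width": finger opening in m.
Only numpy, scipy, OpenCV 4.12 (cv2) and the standard library are available. Lean on these libraries where they do the work, as an engineer would, in place of code of your own. Each camera call takes 0.05 s, during which the arm holds its last target.

## Working session

There is one attempt and no reset: what is moved stays moved. The work goes in short steps, Python scripts to look and compute and a tool call to move; the robot and the scene stay as the last step left them, time stands still between calls to the robot, and variables do not carry over. Pictures are saved under pics/ and viewed, and the job is handed in when it is done.

Besides the shell and the picture viewer there is one more tool, called after "Call:" by a JSON object that holds its "op" and its "data". move_arm: Moves the arm, as the interface text tells. Its arguments: {"type":"object","properties":{"rows":{"type":"array","items":{"type":"array","items":{"type":"number"}}},"newtons":{"type":"number"}},"required":["rows"]}

```bash
mkdir -p pics; ls
cat > h.py <<'E'
import numpy as np, cv2
from station import monitor, capture, ticket, spot_in, mark_of
def snap(cam,name):
    c=capture(cam); cv2.imwrite(f'pics/{name}.png',cv2.cvtColor(cv2.resize(c['color'],(768,576),interpolation=cv2.INTER_CUBIC),cv2.COLOR_RGB2BGR)); return c
def ray(c,xy):
    K=np.array(c['camera_matrix']);T=np.array(c['cam_to_world'])
    d=np.linalg.solve(K,[xy[0]*512,xy[1]*384,1.]); return T[:3,3],T[:3,:3]@d
def onz(c,xy,z):
    o,d=ray(c,xy); return o+d*(z-o[2])/d[2]
def tri(c1,x1,c2,x2):
    o1,d1=ray(c1,x1);o2,d2=ray(c2,x2)
    A=np.array([d1,-d2]).T; s=np.linalg.lstsq(A,o2-o1,rcond=None)[0]
    p,q=o1+s[0]*d1,o2+s[1]*d2
    return (p+q)/2,np.linalg.norm(p-q)
E
python3 - <<'E'
from h import *
np.set_printoptions(precision=4,suppress=True)
a=snap('scene','s0');b=snap('top','t0')
for n in ['extractor','hatch_hinge','hatch_middle','hatch_edge','wing_grip','screwdriver','bearing_ring','dapping_block','flux_jar','hammer','old_filter','gasket_roll']:
    r1=mark_of(n,'scene')[:1];r2=mark_of(n,'top')[:1]
    print(n,[(np.round(r['xy'],3),round(r['conf'],2)) for r in r1+r2], end=' ')
    if r1 and r2: print(*tri(a,r1[0]['xy'],b,r2[0]['xy']))
    else: print()
print(a['cam_to_world'],b['cam_to_world'],a['camera_matrix'],b['camera_matrix']); print(monitor.state())
E
```

```text
pics
extractor [(array([0.485, 0.645]), 0.94), (array([0.426, 0.449]), 0.81)] [0.5994 0.1114 0.0183] 0.0038727638358287144
hatch_hinge [(array([0.42 , 0.579]), 0.56), (array([0.433, 0.346]), 0.7)] [0.6857 0.0831 0.1654] 0.006779567067909699
hatch_middle [(array([0.457, 0.527]), 0.59), (array([0.427, 0.378]), 0.72)] [0.6261 0.0919 0.2199] 0.006405549712894531
hatch_edge [(array([0.502, 0.462]), 0.92), (array([0.405, 0.426]), 0.9)] [0.556  0.1151 0.2926] 0.009835582530569386
wing_grip [(array([0.468, 0.484]), 0.47), (array([0.423, 0.388]), 0.62)] [0.6012 0.0916 0.2688] 0.002116850450374533
screwdriver [(array([0.516, 0.433]), 0.71)] 
bearing_ring [(array([0.5  , 0.664]), 0.52), (array([0.335, 0.384]), 0.53)] [0.6471 0.2402 0.1687] 0.003589733014548479
dapping_block [(array([0.728, 0.882]), 0.92), (array([0.189, 0.561]), 0.52)] [0.4761 0.5265 0.0158] 0.0005778634014178866
flux_jar [(array([0.637, 0.91 ]), 0.86), (array([0.215, 0.482]), 0.92)] [0.5855 0.4844 0.0036] 0.008927339345332937
hammer [(array([0.442, 0.335]), 0.64), (array([0.786, 0.612]), 0.98)] [ 0.3465 -0.502  -0.0022] 0.0043
[... 489 characters left out ...]
1.3694]
 [ 0.      0.      0.      1.    ]] [[383.3309   0.     259.0039]
 [  0.     383.3309 188.6975]
 [  0.       0.       1.    ]] [[404.6868   0.     253.1495]
 [  0.     404.6868 192.5864]
 [  0.       0.       1.    ]]
{'time_s': 1.3, 'joint_positions': array([ 1.1169,  0.2451,  1.5578, -0.    ,  1.3387, -0.1741]), 'qvel': array([-0.0007,  0.0011, -0.0032,  0.0009, -0.0006, -0.0015]), 'effort': array([  0.0023, -41.5823, -31.4877,   0.0687,   0.0286,  -0.    ]), 'ee_pos': array([0.1795, 0.6247, 0.2134]), 'ee_rot': array([ 0.1395,  0.9902, -0.    ,  0.    ]), 'ft_force': array([0.3292, 0.4657, 0.043 ]), 'moment': array([-0.0272,  0.0549, -0.0169]), 'gripper_width': 0.09396359531185067}
```

View pics/s0.png

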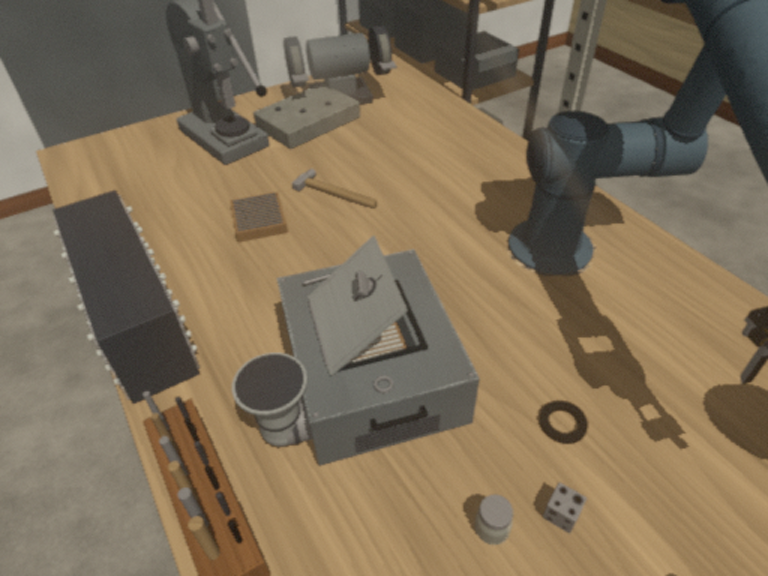

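View pics/t0.png

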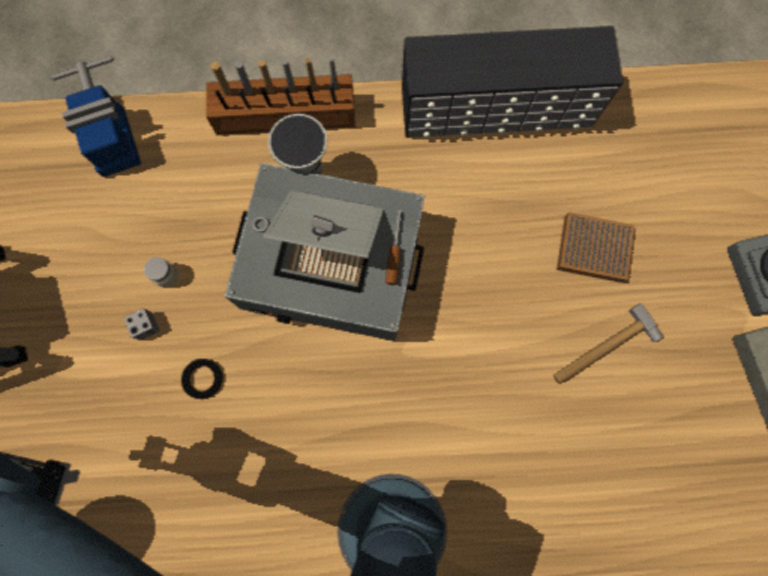

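The scene view shows the hatch open about 50° (centre ~(360,305)). In the top view the frame corners are about (262,166), (424,195), (396,338) and (229,297), the wing is at (322,227), the ring at (261,225) and the screwdriver at (393,250).

Run:
```python
from h import *
np.set_printoptions(precision=4,suppress=True)
b=snap('top','t1');a=snap('scene','s1')
P=[onz(b,(u/768,v/576),.155) for u,v in [(262,166),(424,195),(396,338),(229,297)]]
P=np.array(P);print(P,P.mean(0))
for i in range(4):
    d=P[(i+1)%4]-P[i];print(np.linalg.norm(d),np.degrees(np.arctan2(d[1],d[0])))
# scene corners
Q=np.array([onz(a,(u/768,v/576),.155) for u,v in [(279,280),(414,253),(474,378),(315,417)]]);print(Q,Q.mean(0))
for i in range(4):
    d=Q[(i+1)%4]-Q[i];print(np.linalg.norm(d),np.degrees(np.arctan2(d[1],d[0])))
for n,c in (('t1','top'),('s1','scene')):
    im=cv2.cvtColor(capture(c)['color'],cv2.COLOR_RGB2BGR)
    cr=im[90:240,140:300] if c=='top' else im[150:310,170:330]
    cv2.imwrite(f'pics/{n}c.png',cv2.resize(cr,None,fx=3.7,fy=3.7,interpolation=cv2.INTER_CUBIC))
```

```text
[[ 0.7773  0.2301  0.155 ]
 [ 0.6901 -0.1116  0.155 ]
 [ 0.3894 -0.032   0.155 ]
 [ 0.4944  0.3029  0.155 ]] [0.5878 0.0973 0.155 ]
0.35262716432796787 -104.31579250315394
0.31107724323946856 165.1679326115582
0.3510168674420496 72.59327126795466
0.29213828261792874 -14.449556709676441
[[ 0.6894 -0.1005  0.155 ]
 [ 0.41   -0.0193  0.155 ]
 [ 0.5039  0.3099  0.155 ]
 [ 0.7731  0.2315  0.155 ]] [0.5941 0.1054 0.155 ]
0.2909067977524107 163.80786469291638
0.34235720627493477 74.08347806357163
0.28036197896960713 -16.241229013761018
0.3423301864290269 -104.15116682970393
```

View pics/t1c.png

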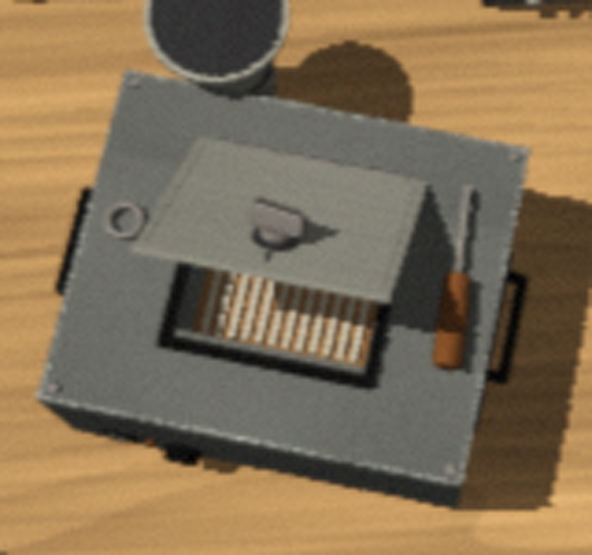

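View pics/s1c.png

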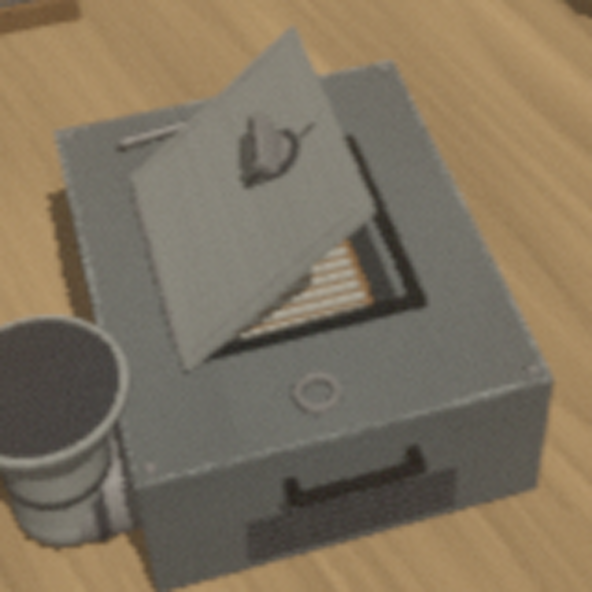

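```bash
cat > fit.py <<'E'
from h import *
from scipy.optimize import least_squares
np.set_printoptions(precision=4,suppress=True)
b=capture('top');a=capture('scene')
def proj(c,p):
    T=np.array(c['cam_to_world']);q=T[:3,:3].T@(p-T[:3,3]);q=np.array(c['camera_matrix'])@q;return q[:2]/q[2]
t=lambda u,v:np.array([140+u/3.7,90+v/3.7]); s=lambda u,v:np.array([170+u/3.7,150+v/3.7])
fr=[(150,180),(150,-180),(-150,-180),(-150,180)]
ht=[(0,100),(0,-100),(-185,-100),(-185,100)]
Ft=[t(125,72),t(530,148),t(463,485),t(40,402)];Fs=[s(130,490),s(58,130),s(390,63),s(552,375)]
Ht=[t(203,138),t(430,180),t(390,303),t(133,250)];Hs=[s(187,370),s(135,178),s(295,28),s(378,212)]
def pts(x):
    ex,ey,yaw,hx,hy,th=x
    R=np.array([[np.cos(yaw),-np.sin(yaw),0],[np.sin(yaw),np.cos(yaw),0],[0,0,1]])
    F=[R@[u/1e3,v/1e3,.155]+[ex,ey,0] for u,v in fr]
    def h(u,v,w): # along(-x), y, out
        return R@[hx+u*np.cos(th)+w*np.sin(th),hy+v,.158-u*np.sin(th)+w*np.cos(th)]+[ex,ey,0]
    H=[h(u/1e3,v/1e3,.006) for u,v in ht]
    return F,H,h
def res(x):
    F,H,h=pts(x);r=[]
    for f,ut,us in zip(F+H,Ft+Ht,Fs+Hs): r+=list(proj(b,f)-ut)+list(proj(a,f)-us)
    for n,p in W.items():
        pass
    return np.array(r)
W={}
if __name__=='__main__':
    S=least_squares(res,[.59,.1,-.26,.09,0,.8],loss='soft_l1');x=S.x
    print(x,S.fun.round(1).reshape(-1,4))
    h=pts(x)[2]
    print('edge',h(-.185,0,.006),'mid',h(-.085,0,.006),'wing',h(-.135,0,.026),'hinge',h(0,0,0))
    y=x.copy();y[5]=0;h=pts(y)[2]
    print('closed: edge',h(-.185,0,.006),'mid',h(-.085,0,.006),'wing',h(-.135,0,.026))
    np.save('x.npy',x)
E
python3 fit.py
```

```text
[ 0.5931  0.0995 -0.2631  0.0948  0.001   0.6881] [[-0.5 -0.9  1.1 -1.4]
 [-0.1 -0.3 -1.9 -0.7]
 [-0.3  0.2  0.1 -2. ]
 [-1.2 -0.7  0.1 -0.2]
 [-1.8 -0.3 -1.1 -0.8]
 [-1.2  0.4 -1.7 -1.2]
 [-0.6  0.2  0.  -0.6]
 [-0.8  0.8 -0.5 -0.9]]
edge [0.5506 0.112  0.2801] mid [0.6252 0.092  0.2166] wing [0.6002 0.0987 0.2638] hinge [0.6849 0.0759 0.158 ]
closed: edge [0.5063 0.124  0.164 ] mid [0.6028 0.098  0.164 ] wing [0.5546 0.111  0.184 ]
```

```bash
sed -i 's#140+u/3.7,90+v/3.7#140+(u+.5)/3.7,90+(v+.5)/3.7#; s#170+u/3.7,150+v/3.7#170+(u+.5)/3.7,150+(v+.5)/3.7#' fit.py; python3 fit.py
python3 - <<'E'
import fit,numpy as np
from fit import *
x=np.load('x.npy')
for th in [x[5],.6,.5,.4,.3,.2,.1,.05,.03]:
    y=x.copy();y[5]=th;h=pts(y)[2]
    # vertical finger half 8mm in x; touching corner on robot side -> tcp such that tip corner touches
    c=h(-.172,0,.006); d=np.array([np.cos(x[2]),np.sin(x[2]),0])*.008
    print(th,((c+d+[0,0,.008])*1e3).round(0))
E
```

```text
[ 0.5927  0.0995 -0.2634  0.095   0.0011  0.6862] [[-0.6 -0.9  1.1 -1.6]
 [-0.2 -0.4 -1.9 -0.9]
 [-0.5  0.2  0.  -2.2]
 [-1.3 -0.7  0.  -0.4]
 [-1.9 -0.3 -1.2 -1. ]
 [-1.3  0.3 -1.8 -1.3]
 [-0.7  0.3  0.  -0.7]
 [-0.9  0.8 -0.5 -1. ]]
edge [0.5502 0.1121 0.2799] mid [0.6249 0.0919 0.2165] wing [0.5998 0.0987 0.2637] hinge [0.6847 0.0758 0.158 ]
closed: edge [0.5061 0.124  0.164 ] mid [0.6026 0.0979 0.164 ] wing [0.5544 0.1109 0.184 ]
0.6861996275510114 [568. 107. 280.]
0.6 [559. 110. 268.]
0.5 [549. 112. 254.]
0.4 [542. 114. 239.]
0.3 [536. 116. 223.]
0.2 [531. 117. 206.]
0.1 [528. 118. 189.]
0.05 [527. 118. 181.]
0.03 [527. 118. 177.]
```

Call:
{"op": "move_arm", "data": {"rows": [[0, 0, 0, 20, -20, 35, 1], [0, 0, 0, 40, -50, 60, 1], [0, 0, 0, 65, -80, 85, 1], [0, 0, 0, 90, -115, 100, 1], [0, 0, 0, 115, -150, 115, 1], [0, 0, 0, 140, -185, 127, 1], [0, 0, 0, 165, -220, 127, 1], [0, 0, 0, 190, -255, 127, 1], [0, 0, 0, 215, -290, 127, 1], [0, 0, 0, 240, -325, 127, 1]], "newtons": 20}}

```text
time_s: 2.63
ee_pos: [0.4056, 0.3186, 0.341]
ee_rot: [0.139, 0.99, 0.0, 0.001]
ft_force: [0.4, 0.6, 0.5]
gripper_width: 0.0307
```

Call:
{"op": "move_arm", "data": {"rows": [[0, 0, 0, 20, -30, 0, 1], [0, 0, 0, 40, -60, 0, 1], [0, 0, 0, 65, -90, 0, 1], [0, 0, 0, 90, -120, 0, 1], [0, 0, 0, 115, -150, 0, 1], [0, 0, 0, 135, -180, 0, 1], [0, 0, 0, 140, -190, 0, 1], [0, 0, 0, 140, -190, 0, 1]]}}

```text
time_s: 3.3
ee_pos: [0.5457, 0.1281, 0.3399]
ee_rot: [0.141, 0.99, -0.0, -0.0]
ft_force: [0.3, 0.3, -0.6]
gripper_width: 0.0006
```

Call:
{"op": "move_arm", "data": {"rows": [[0, 0, 0, 4, -1, 0, 1], [0, 0, 0, 8, -2, -20, 1], [0, 0, 0, 8, -2, -40, 1], [0, 0, 0, 8, -2, -50, 1], [0, 0, 0, 8, -2, -50, 1]]}}

```text
time_s: 3.72
ee_pos: [0.551, 0.1298, 0.288]
ee_rot: [0.138, 0.99, -0.0, -0.002]
ft_force: [-0.7, 0.2, 0.4]
gripper_width: 0.0005
```

Run:
```python
from h import *
c=capture('scene')['color'];cv2.imwrite('pics/s2.png',cv2.cvtColor(cv2.resize(c[110:300,150:400],None,fx=3,fy=3),cv2.COLOR_RGB2BGR))
print(monitor.state()['ee_pos'])
```

```text
[0.5519007  0.12948443 0.28960181]
```

View pics/s2.png

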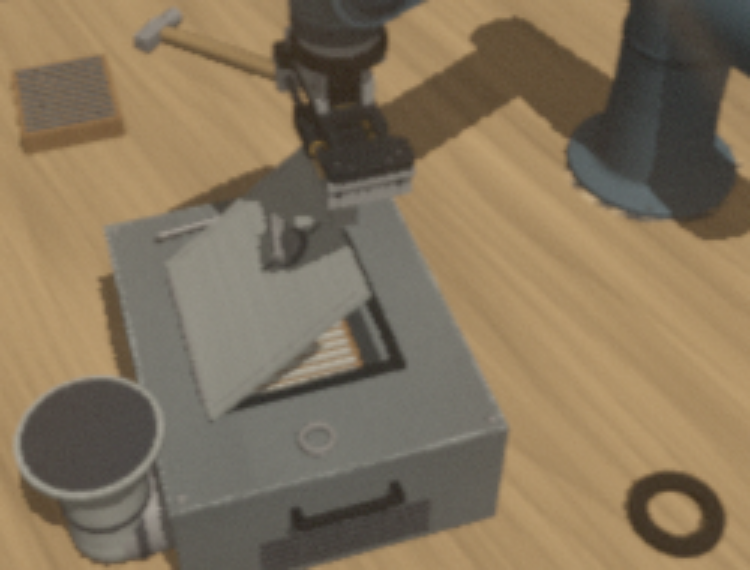

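Call:
{"op": "move_arm", "data": {"rows": [[0, 0, 0, 7, -11, 4, 1], [0, 0, 0, 14, -21, 4, 1], [0, 0, 0, 14, -21, 4, 1], [0, 0, 0, 14, -21, 0, 1], [0, 0, 0, 14, -21, -5, 1], [0, 0, 0, 14, -21, -10, 1]]}}

```text
time_s: 4.27
ee_pos: [0.5668, 0.1072, 0.2799]
ee_rot: [0.14, 0.99, 0.0, -0.0]
ft_force: [-0.3, -0.8, 2.2]
gripper_width: 0.0004
```

Call:
{"op": "move_arm", "data": {"rows": [[0, 0, 0, -4, 1, -6, 1], [0, 0, 0, -8, 2, -12, 1], [0, 0, 0, -13, 4, -19, 1], [0, 0, 0, -18, 5, -26, 1], [0, 0, 0, -22, 6, -33, 1], [0, 0, 0, -25, 7, -41, 1], [0, 0, 0, -28, 8, -49, 1], [0, 0, 0, -31, 9, -57, 1], [0, 0, 0, -33, 9, -65, 1], [0, 0, 0, -36, 10, -73, 1]]}}

```text
time_s: 5.1
ee_pos: [0.5307, 0.1173, 0.2065]
ee_rot: [0.139, 0.99, 0.0, 0.0]
ft_force: [0.7, -0.7, 0.7]
gripper_width: 0.0006
```

Call:
{"op": "move_arm", "data": {"rows": [[0, 0, 0, -1, 0, -6, 1], [0, 0, 0, -2, 0, -12, 1], [0, 0, 0, -3, 1, -17, 1], [0, 0, 0, -4, 1, -21, 1], [0, 0, 0, -4, 1, -24, 1], [0, 0, 0, -4, 1, -27, 1], [0, 0, 0, -4, 1, -29, 1], [0, 0, 0, -4, 1, -29, 1]]}}

```text
time_s: 5.77
ee_pos: [0.5267, 0.1182, 0.1779]
ee_rot: [0.139, 0.99, -0.0, -0.0]
ft_force: [-0.4, -0.4, -0.6]
gripper_width: 0.0005
```

Call:
{"op": "move_arm", "data": {"rows": [[0, 0, 0, 0, 0, -2, 1], [0, 0, 0, 0, 0, -3, 1], [0, 0, 0, 0, 0, -3, 1]]}}

```text
time_s: 6.02
ee_pos: [0.527, 0.1183, 0.1758]
ee_rot: [0.139, 0.99, -0.0, 0.0]
ft_force: [-1.9, -0.5, 3.1]
gripper_width: 0.0005
```

Call:
{"op": "move_arm", "data": {"rows": [[0, 0, 0, 0, 0, 30, 1], [0, 0, -0.12, -20, 0, 60, 1], [0, 0, -0.24, -40, 0, 90, 1], [0, 0, -0.36, -60, 0, 120, 0.6], [0, 0, -0.48, -80, 0, 140, 0.6], [0, 0, -0.6, -100, 0, 150, 0.6], [0, 0, -0.72, -120, 0, 150, 0.6], [0, 0, -0.84, -120, 0, 150, 0.6], [0, 0, -0.96, -120, 0, 150, 0.6], [0, 0, -1.08, -120, 0, 150, 0.6]]}}

```text
time_s: 6.85
ee_pos: [0.4067, 0.1183, 0.3255]
ee_rot: [0.631, 0.776, 0.0, 0.001]
ft_force: [0.2, -0.2, 0.2]
gripper_width: 0.037
```

Call:
{"op": "move_arm", "data": {"rows": [[0, 0, -0.12, 0, 0, 0, 0.6], [0, 0, -0.24, 0, 0, 0, 0.6], [0, 0, -0.36, 0, 0, 0, 0.6], [0, 0, -0.475, 0, 0, 0, 0.6], [0, 0, -0.475, 0, 0, 0, 0.6]]}}

```text
time_s: 7.27
ee_pos: [0.4069, 0.1182, 0.3252]
ee_rot: [0.795, 0.607, 0.0, 0.0]
ft_force: [0.3, 0.4, -0.1]
gripper_width: 0.0373
```

Run:
```python
from h import *
np.set_printoptions(precision=4,suppress=True)
a=capture('scene');b=capture('top')
for n,c,cr in (('s3',a,(150,310,170,330)),('t3',b,(90,240,140,300))):
    im=c['color'][cr[0]:cr[1],cr[2]:cr[3]]
    cv2.imwrite(f'pics/{n}.png',cv2.cvtColor(cv2.resize(im,None,fx=3.7,fy=3.7,interpolation=cv2.INTER_CUBIC),cv2.COLOR_RGB2BGR))
s=monitor.state();print(s['ee_pos'],s['ee_rot'],s['joint_positions'],s['ft_force'])
for n in ['wing_grip','hatch_edge','hatch_middle','hatch_hinge']:
    r1=mark_of(n,'scene')[:1];r2=mark_of(n,'top')[:1]
    print(n,[(np.round(r['xy'],3),round(r['conf'],2)) for r in r1+r2], end=' ')
    z={'wing_grip':.188,'hatch_edge':.17,'hatch_middle':.167,'hatch_hinge':.158}[n]
    for r,c in ((r1,a),(r2,b)):
        if r: print(onz(c,r[0]['xy'],z),end=' ')
    print()
```

```text
[0.4068 0.1183 0.3252] [0.7931 0.6091 0.     0.    ] [ 0.0139 -0.3926  1.9597 -0.      1.5744  0.2749] [-0.1734 -0.1001  0.0598]
wing_grip [(array([0.502, 0.538]), 0.61)] [0.5645 0.1165 0.188 ] 
hatch_edge [(array([0.546, 0.531]), 0.8)] [0.4958 0.1274 0.17  ] 
hatch_middle [(array([0.473, 0.556]), 0.77), (array([0.423, 0.402]), 0.76)] [0.6041 0.0987 0.167 ] [0.618  0.1007 0.167 ] 
hatch_hinge [(array([0.416, 0.577]), 0.88), (array([0.436, 0.352]), 0.62)] [0.6842 0.0734 0.158 ] [0.6836 0.0785 0.158 ]
```

View pics/s3.png

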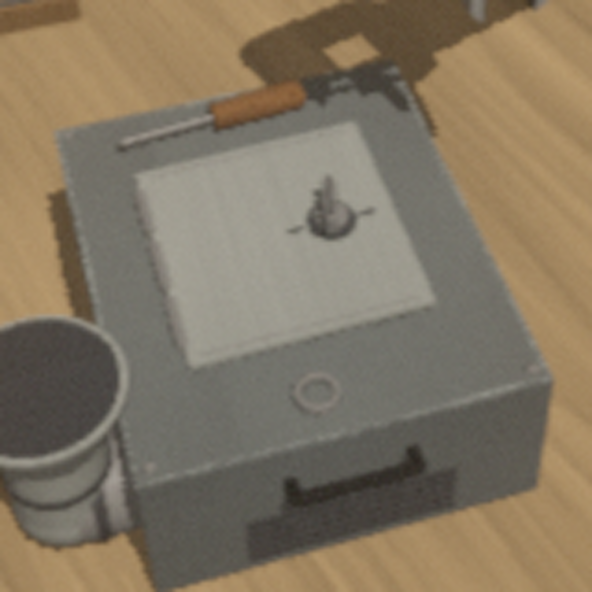

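View pics/t3.png

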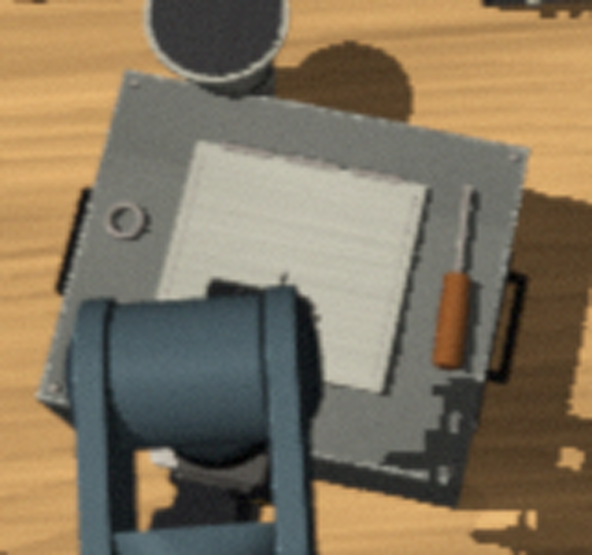

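Call:
{"op": "move_arm", "data": {"rows": [[0, 0, 0, 0, -40, 0, 0.6], [0, 0, 0, 0, -80, 0, 0.6], [0, 0, 0, 0, -120, 0, 0.6], [0, 0, 0, 0, -160, 0, 0.6], [0, 0, 0, 0, -200, 0, 0.6], [0, 0, 0, 0, -240, 0, 0.6], [0, 0, 0, 0, -240, 0, 0.6]]}}

```text
time_s: 8.35
ee_pos: [0.4062, -0.1271, 0.3251]
ee_rot: [0.796, 0.605, -0.001, 0.0]
ft_force: [0.1, 1.4, -0.2]
gripper_width: 0.038
```

Run:
```python
from h import *
np.set_printoptions(precision=4,suppress=True)
a=capture('scene');b=capture('top')
for n,c,cr in (('s4',a,(180,250,210,300)),('t4',b,(115,205,175,265))):
    im=c['color'][cr[0]:cr[1],cr[2]:cr[3]]
    cv2.imwrite(f'pics/{n}.png',cv2.cvtColor(cv2.resize(im,None,fx=6.5,fy=6.5,interpolation=cv2.INTER_CUBIC),cv2.COLOR_RGB2BGR))
s=monitor.state();print(s['ee_pos'],s['ee_rot'])
for n in ['wing_grip','hatch_edge','hatch_middle','hatch_hinge']:
    r1=mark_of(n,'scene')[:1];r2=mark_of(n,'top')[:1]
    z={'wing_grip':.188,'hatch_edge':.17,'hatch_middle':.167,'hatch_hinge':.158}[n]
    for r,c in ((r1,a),(r2,b)):
        if r: print(n,onz(c,r[0]['xy'],z),end=' ')
    print()
```

```text
[ 0.4066 -0.1227  0.3252] [ 0.795   0.6067  0.     -0.0005]
wing_grip [0.4495 0.4686 0.188 ] wing_grip [0.5592 0.106  0.188 ] 
hatch_edge [0.5103 0.1289 0.17  ] hatch_edge [0.4991 0.1268 0.17  ] 
hatch_middle [0.6037 0.1012 0.167 ] hatch_middle [0.6117 0.0971 0.167 ] 
hatch_hinge [0.6783 0.0736 0.158 ]
```

View pics/s4.png

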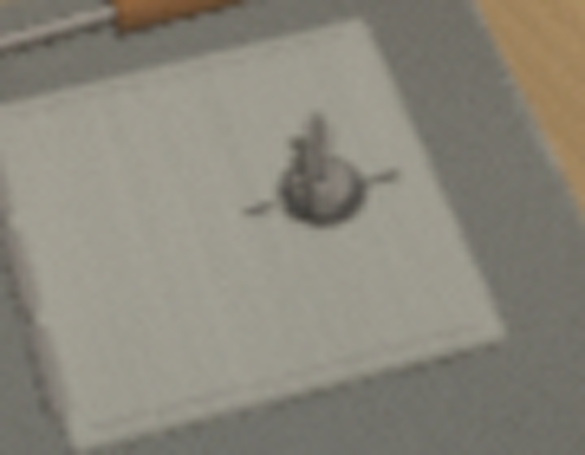

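View pics/t4.png

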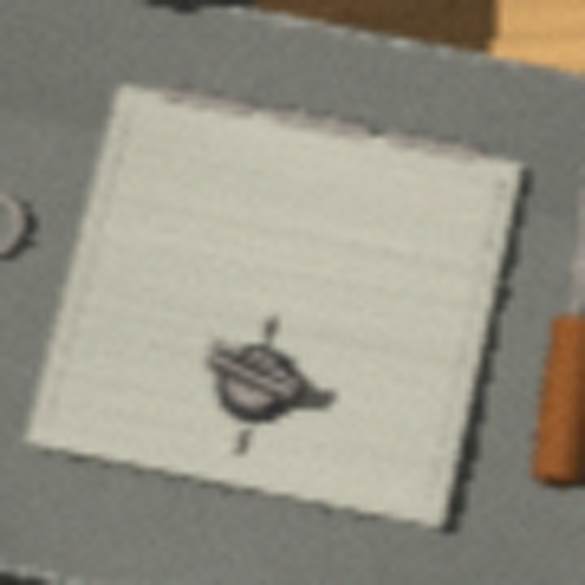

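Run:
```python
from fit import *
f=6.5
T=lambda u,v:np.array([175+(u+.5)/f-.5,115+(v+.5)/f-.5]);S=lambda u,v:np.array([210+(u+.5)/f-.5,180+(v+.5)/f-.5])
Z=.164
g=lambda c,p,z:onz(c,(p[0]/512,p[1]/384),z)
mt=[g(b,T(u,v),.168) for u,v in[(270,328),(241,440)]];ms=[g(a,S(u,v),.168) for u,v in[(257,210),(383,178)]]
print('marks top',*mt,np.mean(mt,0),'scene',*ms,np.mean(ms,0))
for c,P in((b,[T(121,87),T(521,157),T(445,525),T(28,440)]),(a,[S(80,445),S(-3,105),S(360,20),S(505,338)])):
    q=np.array([g(c,p,z) for p,z in zip(P,[.164,.164,.17,.17])])
    h=(q[0]+q[1])/2;e=(q[2]+q[3])/2
    print('corners',q,'hinge',h,'edge',e,'wing',h+(e-h)*135/185,np.degrees(np.arctan2(*(h-e)[1::-1])),np.degrees(np.arctan2(*(q[0]-q[1])[1::-1])))
x=np.load('x.npy').copy();x[5]=.032
for dx,dy in((0,0),):
  h=pts(x)[2]
  for nm,c,cr in(('s5',a,(215,180)),('t5',b,(175,130))):
    im=c['color'][cr[1]:cr[1]+60,cr[0]:cr[0]+80] if nm=='t5' else c['color'][cr[1]:cr[1]+60,cr[0]:cr[0]+80]
    im=cv2.cvtColor(cv2.resize(im,None,fx=8,fy=8,interpolation=cv2.INTER_CUBIC),cv2.COLOR_RGB2BGR)
    raw=im.copy()
    for al,col in((0,(0,0,255)),(.25,(0,200,0))):
        w=[]
        for sx,sy in((-5,-23),(5,-23),(5,23),(-5,23)):
            # clockwise from above
            X=sx*np.cos(al)+sy*np.sin(al);Y=-sx*np.sin(al)+sy*np.cos(al)
            p=proj(c,h(-.135+X/1e3,Y/1e3,.034));w.append((p-cr+.5)*8)
        cv2.polylines(im,[np.int32(w)],True,col,1)
    cv2.imwrite(f'pics/{nm}.png',np.vstack([raw[:,:],im])[:960] if 0 else cv2.resize(np.hstack([raw[:,100:500],im[:,100:500]]),(800,480)))
```

```text
marks top [0.5835 0.1034 0.168 ] [0.5296 0.1193 0.168 ] [0.5565 0.1114 0.168 ] scene [0.5845 0.105  0.168 ] [0.528  0.1188 0.168 ] [0.5562 0.1119 0.168 ]
corners [[ 0.7109  0.1711  0.164 ]
 [ 0.6631 -0.0209  0.164 ]
 [ 0.4824  0.0258  0.17  ]
 [ 0.5352  0.219   0.17  ]] hinge [0.687  0.0751 0.164 ] edge [0.5088 0.1224 0.17  ] wing [0.557  0.1096 0.1684] -14.878052671175725 76.0032895613564
corners [[ 0.7078  0.1726  0.164 ]
 [ 0.6499 -0.018   0.164 ]
 [ 0.4834  0.0298  0.17  ]
 [ 0.5354  0.2233  0.17  ]] hinge [0.6789 0.0773 0.164 ] edge [0.5094 0.1265 0.17  ] wing [0.5552 0.1132 0.1684] -16.19873062198264 73.10693812179642
```

View pics/s5.png

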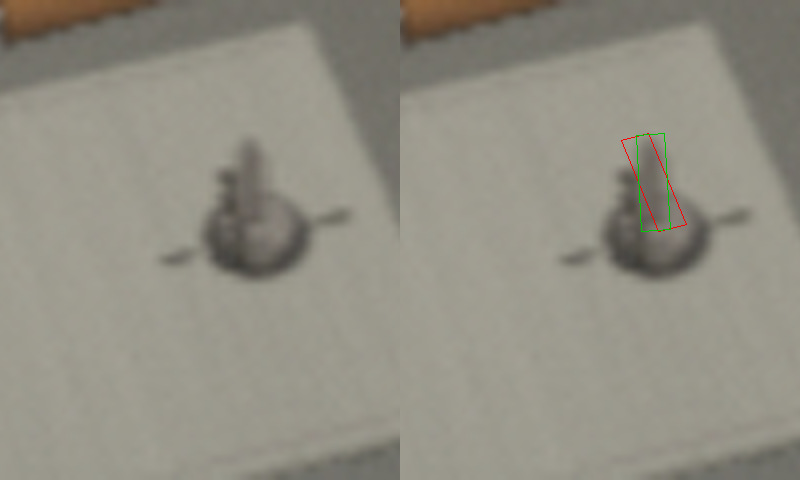

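View pics/t5.png

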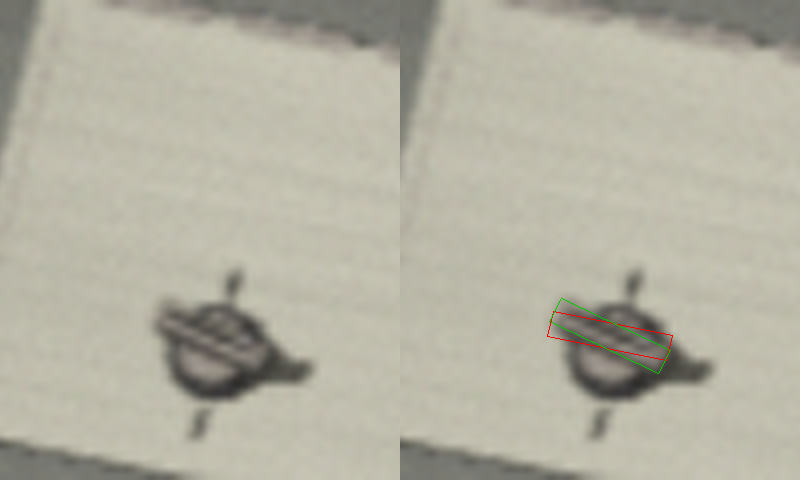

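Call:
{"op": "move_arm", "data": {"rows": [[0, 0, -0.05, 20, 30, 0, 0.6], [0, 0, -0.1, 40, 62, 0, 0.6], [0, 0, -0.15, 60, 94, 0, 0.6], [0, 0, -0.2, 80, 126, 0, 0.6], [0, 0, -0.25, 100, 158, 0, 0.6], [0, 0, -0.25, 120, 190, 0, 0.6], [0, 0, -0.25, 138, 218, -20, 0.6], [0, 0, -0.25, 150, 233, -50, 0.6], [0, 0, -0.25, 150, 233, -70, 0.6], [0, 0, -0.25, 150, 233, -70, 0.6]]}}

```text
time_s: 9.78
ee_pos: [0.5543, 0.1125, 0.2496]
ee_rot: [0.863, 0.505, -0.004, -0.002]
ft_force: [-0.4, -0.1, -0.8]
gripper_width: 0.0378
```

Run:
```python
from h import *
s=monitor.state();print(s['ee_pos'],s['ee_rot'],s['joint_positions'],s['ft_force'])
```

```text
[0.55428093 0.11247904 0.24963628] [ 0.86303921  0.50511211 -0.0043553  -0.00247277] [-1.52868961e-04  2.53382606e-02  1.73376640e+00 -1.35311574e-04
  1.39250379e+00  5.11629719e-01] [-0.43711558 -0.09381008 -0.83940324]
```

Call:
{"op": "move_arm", "data": {"rows": [[0, 0, 0, 0, 0, -10, 0.6], [0, 0, 0, 0, 0, -15, 0.6], [0, 0, 0, 0, 0, -15, 0.6]]}}

```text
time_s: 10.03
ee_pos: [0.5567, 0.1108, 0.2405]
ee_rot: [0.864, 0.504, 0.0, 0.0]
ft_force: [0.1, 0.0, -0.5]
gripper_width: 0.0375
```

Run:
```python
from h import *
for c,cr in(('scene',(140,260,190,350)),('top',(90,210,140,300))):
    im=capture(c)['color'][cr[0]:cr[1],cr[2]:cr[3]]
    cv2.imwrite(f'pics/{c}6.png',cv2.cvtColor(cv2.resize(im,None,fx=4.5,fy=4.5,interpolation=cv2.INTER_CUBIC),cv2.COLOR_RGB2BGR))
s=monitor.state();print(s['ee_pos'],s['ee_rot'],s['ft_force'])
```

```text
[0.55724709 0.1107857  0.24159941] [8.63829393e-01 5.03783568e-01 8.21176230e-04 4.70967329e-04] [ 0.0354535  -0.04603982  1.31314777]
```

View pics/scene6.png

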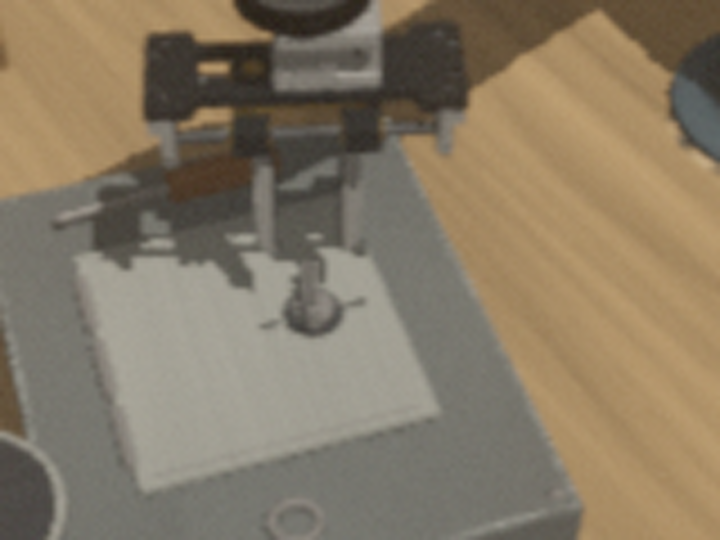

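The open fingers, at about (262,250) and (352,250), straddle the wing at (310,290). I'll descend and grip.

Call:
{"op": "move_arm", "data": {"rows": [[0, 0, 0, 0, 0, -12, 0.6], [0, 0, 0, 0, 0, -24, 0.6], [0, 0, 0, 0, 0, -36, 0.6], [0, 0, 0, 0, 0, -46, 0.6], [0, 0, 0, 0, 0, -53, 0.6], [0, 0, 0, 0, 0, -53, 0.6], [0, 0, 0, 0, 0, -53, 0.8], [0, 0, 0, 0, 0, -53, 0.9], [0, 0, 0, 0, 0, -53, 1]], "newtons": 15}}

```text
time_s: 10.88
ee_pos: [0.5574, 0.1113, 0.1882]
ee_rot: [0.864, 0.504, 0.001, 0.0]
ft_force: [-0.4, -0.7, 0.0]
gripper_width: 0.0212
```

Call:
{"op": "move_arm", "data": {"rows": [[0, 0, 0, 0, 0, 0, 1], [0, 0, 0, 0, 0, 0, 1]]}}

```text
time_s: 11.05
ee_pos: [0.556, 0.112, 0.1879]
ee_rot: [0.864, 0.504, -0.001, -0.001]
ft_force: [-3.4, 1.0, 2.8]
gripper_width: 0.0099
```

Call:
{"op": "move_arm", "data": {"rows": [[0, 0, 0, -1, 0, 0, 1], [0, 0, 0, -1, 0, -1, 1], [0, 0, 0, -1, 0, -2, 1], [0, 0, 0, -1, 0, -3, 1], [0, 0, 0, -1, 0, -3, 1]], "newtons": 40}}

```text
time_s: 11.47
ee_pos: [0.5555, 0.1121, 0.185]
ee_rot: [0.864, 0.504, 0.0, -0.001]
ft_force: [-4.9, 4.3, 6.1]
gripper_width: 0.0101
```

Run:
```python
from h import *
s=monitor.state();print(s['ee_pos'],s['ee_rot'],s['ft_force'],s['moment'])
```

```text
[0.55551708 0.11207697 0.18503976] [ 8.63546947e-01  5.04267782e-01  1.02553330e-04 -8.14649474e-04] [-4.85899518  4.30356007  6.07861856] [0.80022135 1.00873201 0.03348945]
```

Call:
{"op": "move_arm", "data": {"rows": [[0, 0, 0, -1, 0.5, -1, 1], [0, 0, 0, -1, 0.5, -1, 1], [0, 0, -0.1, -1, 0.5, -1, 1], [0, 0, -0.2, -1, 0.5, -1, 1], [0, 0, -0.3, -1, 0.5, -1, 1], [0, 0, -0.3, -1, 0.5, -1, 1]]}}

```text
time_s: 11.97
ee_pos: [0.5556, 0.1119, 0.1846]
ee_rot: [0.93, 0.368, 0.001, 0.0]
ft_force: [-1.7, 2.4, 6.0]
gripper_width: 0.0097
```

Run:
```python
from h import *
s=monitor.state();print(s['ee_pos'],s['ee_rot'],s['ft_force'],s['moment'])
```

```text
[0.55560618 0.11194894 0.18464489] [9.29871902e-01 3.67881568e-01 1.13737068e-03 3.21586783e-04] [-1.69793767  2.38472439  5.98742836] [ 0.41796243  0.53109873 -0.06037033]
```

Call:
{"op": "move_arm", "data": {"rows": [[0, 0, -0.1, 0, 0, -1, 1], [0, 0, -0.2, 0, 0, -1, 1], [0, 0, -0.3, 0, 0, -1, 1], [0, 0, -0.4, 0, 0, -1, 1], [0, 0, -0.5, 0, 0, -1, 1], [0, 0, -0.5, 0, 0, -1, 1]]}}

```text
time_s: 12.47
ee_pos: [0.5557, 0.1117, 0.1839]
ee_rot: [0.992, 0.126, 0.001, 0.0]
ft_force: [-3.1, 2.2, 6.7]
gripper_width: 0.0097
```

Run:
```python
from h import *
s=monitor.state();print(s['ee_pos'],s['ee_rot'],s['ft_force'],s['moment'],s['gripper_width'])
```

```text
[0.5556605  0.11168002 0.18394561] [9.91970019e-01 1.26466962e-01 1.18484565e-03 4.30438563e-04] [-3.12501511  2.15895897  6.67810391] [ 0.21668876  0.66052738 -0.02548771] 0.009671715265885453
```

Call:
{"op": "move_arm", "data": {"rows": [[0, 0, -0.1, 0, 0, -1, 1], [0, 0, -0.2, 0, 0, -1, 1], [0, 0, -0.3, 0, 0, -1, 1], [0, 0, -0.4, 0, 0, -1, 1], [0, 0, -0.48, 0, 0, -1, 1], [0, 0, -0.48, 0, 0, -1, 1]]}}

```text
time_s: 12.97
ee_pos: [0.5557, 0.1114, 0.1838]
ee_rot: [0.994, -0.113, 0.001, 0.001]
ft_force: [-5.4, 0.5, 11.0]
gripper_width: 0.0099
```

Run:
```python
from h import *
s=monitor.state();print(s['ee_pos'],s['ee_rot'],s['ft_force'],s['moment'],s['gripper_width'])
```

```text
[0.55570948 0.11138285 0.1838391 ] [ 9.93639961e-01 -1.12595667e-01  1.26016099e-03  5.06515660e-04] [-5.35964365  0.50159139 11.03067746] [ 0.07522814  1.1360206  -0.03202473] 0.00989736649419412
```

Call:
{"op": "move_arm", "data": {"rows": [[0, 0, -0.04, 0, 0, 0, 1], [0, 0, -0.08, 0, 0, 0, 1], [0, 0, -0.08, 0, 0, 0, 1]]}}

```text
time_s: 13.22
ee_pos: [0.5557, 0.1114, 0.1838]
ee_rot: [0.989, -0.151, 0.001, 0.001]
ft_force: [-5.1, 0.7, 12.0]
gripper_width: 0.0094
```

Run:
```python
from h import *
s=monitor.state();print(s['ee_pos'],s['ee_rot'],s['ft_force'],s['moment'],s['gripper_width'])
```

```text
[0.55567834 0.11138206 0.18384076] [ 9.88548648e-01 -1.50896098e-01  1.26677703e-03  5.77308860e-04] [-5.05100626  0.70059857 12.00610777] [0.10870327 1.16895885 0.45411468] 0.009444114793867643
```

Call:
{"op": "move_arm", "data": {"rows": [[0, 0, 0, 0, 0, 0, 0.8], [0, 0, 0, 0, 0, 0, 0.6], [0, 0, 0, 0, 0, 0, 0.6], [0, 0, 0, 0, 0, 0, 0.6], [0, 0, 0, 0, 0, 15, 0.6], [0, 0, 0, 0, 0, 35, 0.6], [0, 0, 0, 0, 0, 65, 0.6], [0, 0, 0, 0, 0, 95, 0.6], [0, 0, 0, 0, 0, 100, 0.6]]}}

```text
time_s: 13.97
ee_pos: [0.5574, 0.1113, 0.2869]
ee_rot: [0.989, -0.151, 0.005, -0.0]
ft_force: [1.3, -0.2, 0.6]
gripper_width: 0.0371
```

Call:
{"op": "move_arm", "data": {"rows": [[0, 0, 0, -15, -40, 10, 1], [0, 0, 0, -30, -80, 10, 1], [0, 0, 0, -45, -120, 10, 1], [0, 0, 0, -60, -160, 10, 1], [0, 0, 0, -75, -200, 10, 1], [0, 0, 0, -90, -235, 10, 1], [0, 0, 0, -100, -250, 10, 1], [0, 0, 0, -100, -250, 10, 1]]}}

```text
time_s: 14.63
ee_pos: [0.4531, -0.1414, 0.2902]
ee_rot: [0.988, -0.154, -0.001, 0.001]
ft_force: [-0.0, -0.2, -0.3]
gripper_width: 0.0005
```

Run:
```python
from fit import *
x=np.load('x.npy').copy();x[5]=.018
h=pts(x)[2]
for nm,c,cr in(('s7',a,(225,180)),('t7',b,(185,130))):
    im=cv2.cvtColor(cv2.resize(c['color'][cr[1]:cr[1]+60,cr[0]:cr[0]+60],None,fx=6.5,fy=6.5,interpolation=cv2.INTER_CUBIC),cv2.COLOR_RGB2BGR);raw=im.copy()
    for al,col in((1.571,(0,0,255)),):
        w=[]
        for sx,sy in((-5,-23),(5,-23),(5,23),(-5,23)):
            X=sx*np.cos(al)+sy*np.sin(al);Y=-sx*np.sin(al)+sy*np.cos(al)
            w.append((proj(c,h(-.135+X/1e3,Y/1e3,.034)+[.0015,.0005,0])-cr+.5)*6.5)
        cv2.polylines(im,[np.int32(w)],True,col,1)
    cv2.imwrite(f'pics/{nm}.png',np.hstack([raw,im]))
s=monitor.state();print(s['ee_pos'],s['ee_rot'],s['ft_force'])
```

```text
[ 0.4545 -0.1387  0.2905] [ 0.9884 -0.152  -0.0003 -0.0001] [-0.0191 -1.5414 -0.805 ]
```

View pics/s7.png

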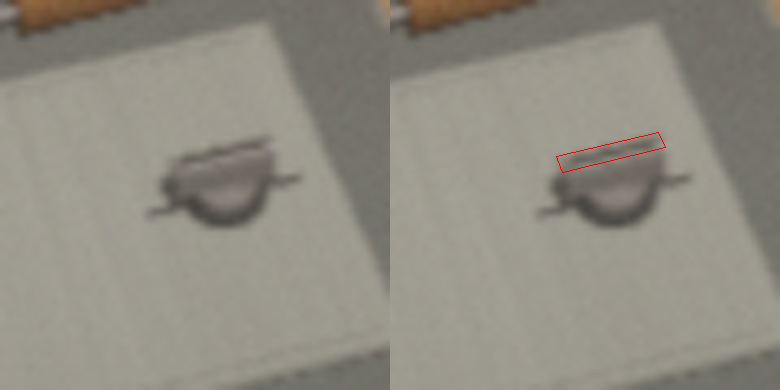

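View pics/t7.png

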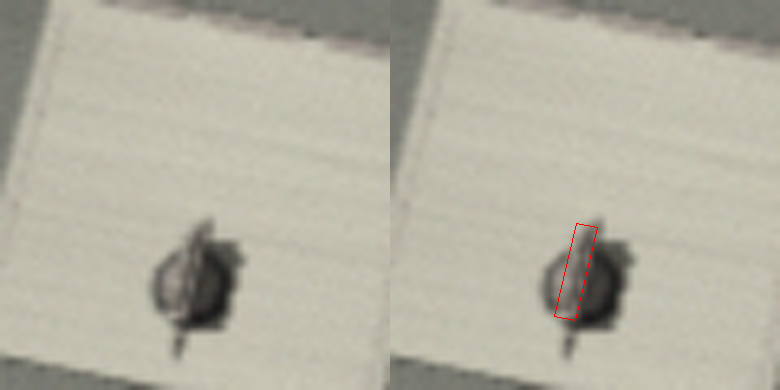

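In both views the slot now lines up with the index marks: scene marks at (158,211) and (288,180), top mark at (180,345). Next I press at the hatch middle.

Call:
{"op": "move_arm", "data": {"rows": [[0, 0, 0, 20, 32, 0, 1], [0, 0, 0, 40, 64, 0, 1], [0, 0, 0, 60, 96, 0, 1], [0, 0, 0, 80, 128, 0, 1], [0, 0, 0, 100, 160, 0, 1], [0, 0, 0, 120, 192, 0, 1], [0, 0, 0, 138, 220, 0, 1], [0, 0, 0, 149, 237, 0, 1], [0, 0, 0, 149, 237, 0, 1], [0, 0, 0, 149, 237, 0, 1]]}}

```text
time_s: 15.57
ee_pos: [0.6037, 0.1009, 0.2903]
ee_rot: [0.989, -0.149, -0.001, 0.0]
ft_force: [-0.5, -1.0, -0.6]
gripper_width: 0.0007
```

Call:
{"op": "move_arm", "data": {"rows": [[0, 0, 0, 0, 0, -30, 1], [0, 0, 0, 0, 0, -60, 1], [0, 0, 0, 0, 0, -85, 1], [0, 0, 0, 0, 0, -100, 1], [0, 0, 0, 0, 0, -108, 1], [0, 0, 0, 0, 0, -112, 1], [0, 0, 0, 0, 0, -112, 1]]}}

```text
time_s: 16.15
ee_pos: [0.6035, 0.0985, 0.1791]
ee_rot: [0.989, -0.151, -0.0, 0.0]
ft_force: [-0.5, -0.2, 0.3]
gripper_width: 0.0003
```

Call:
{"op": "move_arm", "data": {"rows": [[0, 0, 0, 0, 0, -2, 1], [0, 0, 0, 0, 0, -4, 1], [0, 0, 0, 0, 0, -5, 1], [0, 0, 0, 0, 0, -5, 1]]}}

```text
time_s: 16.48
ee_pos: [0.6041, 0.0987, 0.1749]
ee_rot: [0.989, -0.151, 0.0, -0.0]
ft_force: [0.9, 0.0, 0.1]
gripper_width: 0.0003
```

Call:
{"op": "move_arm", "data": {"rows": [[0, 0, 0, 0, 0, -1, 1], [0, 0, 0, 0, 0, -1, 1]]}}

```text
time_s: 16.65
ee_pos: [0.6042, 0.0988, 0.1739]
ee_rot: [0.989, -0.151, 0.001, -0.0]
ft_force: [0.3, 0.8, 0.8]
gripper_width: 0.0004
```

Call:
{"op": "move_arm", "data": {"rows": [[0, 0, 0, 0, 0, -1, 1], [0, 0, 0, 0, 0, -1, 1]]}}

```text
time_s: 16.82
ee_pos: [0.6042, 0.0988, 0.1737]
ee_rot: [0.989, -0.151, 0.0, -0.0]
ft_force: [-1.8, 0.4, 5.9]
gripper_width: 0.001
```

Call:
{"op": "move_arm", "data": {"rows": [[0, 0, 0, 0, 0, -1, 1], [0, 0, 0, 0, 0, -1, 1]]}}

```text
time_s: 16.98
ee_pos: [0.6042, 0.0988, 0.1732]
ee_rot: [0.989, -0.151, 0.0, 0.0]
ft_force: [-3.5, -0.8, 8.2]
gripper_width: 0.0006
```

Call:
{"op": "move_arm", "data": {"rows": [[0, 0, 0, 0, 0, -1, 1], [0, 0, 0, 0, 0, -1, 1]]}}

```text
time_s: 17.15
ee_pos: [0.6042, 0.0988, 0.1725]
ee_rot: [0.989, -0.151, 0.0, 0.0]
ft_force: [-4.5, -0.2, 9.9]
gripper_width: 0.0006
```

Call:
{"op": "move_arm", "data": {"rows": [[0, 0, 0, 0, 0, -1, 1], [0, 0, 0, 0, 0, -1, 1]]}}

```text
time_s: 17.32
ee_pos: [0.6042, 0.0988, 0.1722]
ee_rot: [0.989, -0.151, 0.0, 0.0]
ft_force: [-5.2, -0.7, 12.4]
gripper_width: 0.0002
```

Call:
{"op": "move_arm", "data": {"rows": [[0, 0, 0, 0, 0, -1, 1], [0, 0, 0, 0, 0, -1, 1]]}}

```text
time_s: 17.48
ee_pos: [0.6042, 0.0988, 0.1721]
ee_rot: [0.989, -0.151, 0.0, 0.0]
ft_force: [-8.1, -0.8, 15.7]
gripper_width: 0.0005
```

Call:
{"op": "move_arm", "data": {"rows": [[0, 0, 0, -0.5, 0, -1, 1], [0, 0, 0, -1, 0, -2, 1], [0, 0, 0, -1, 0, -2, 1], [0, 0, 0, -1, 0, -2, 1]]}}

```text
time_s: 17.82
ee_pos: [0.6042, 0.0988, 0.1721]
ee_rot: [0.989, -0.151, 0.002, -0.0]
ft_force: [-10.1, 0.4, 22.0]
gripper_width: 0.0004
```

Run:
```python
from fit import *
for nm,c,cr in(('s8',a,(190,150)),('t8',b,(150,100))):
    im=cv2.cvtColor(cv2.resize(c['color'][cr[1]:cr[1]+120,cr[0]:cr[0]+130],None,fx=3,fy=3,interpolation=cv2.INTER_CUBIC),cv2.COLOR_RGB2BGR)
    cv2.imwrite(f'pics/{nm}.png',im)
cv2.imwrite('pics/st8.png',np.hstack([cv2.imread('pics/s8.png'),cv2.imread('pics/t8.png')]))
s=monitor.state();print(s['ee_pos'],s['ft_force'],s['moment'])
```

```text
[0.6042 0.0988 0.1721] [-8.4307 -0.209  21.8535] [-0.0938  2.004  -0.0008]
```

View pics/st8.png

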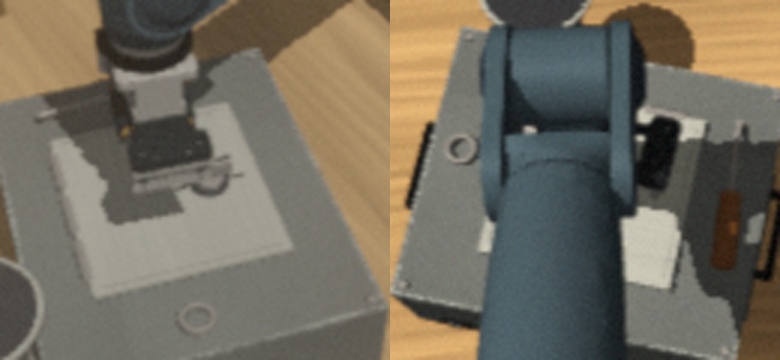

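TCP z stayed at 172.1 mm while the push rose from about 16 to 22 N, and I predicted 172.0 mm for fully home. The ring (left view (197,318)) and screwdriver are where they were. Handing in while still pressing.

Run:
```python
from station import ticket,monitor
print(ticket.close_job()); s=monitor.state();print(s['time_s'],s['ee_pos'],s['ft_force'])
```

```text
the job is handed in; nothing more can be done
None
the job is handed in; nothing more can be done
```

The job is done and handed in at about 18 s, with the arm still pressing on the hatch.

- **Hatch:** I swung it down onto the frame with the closed fingertips near its free edge.
- **Wing:** It stood about 0.25 rad clockwise when I gripped it, not at 0. I turned it clockwise with a 6–12 N press until it met its stop, where the torque rose to 0.45 Nm, then let go. Pictures afterwards showed the slot in line with the index marks. In the top view the far mark was hidden and my overlay sat about a pixel off.
- **Pressing home:** I pressed at the hatch middle, clear of the wing. TCP height held at 172.1 mm while the push rose from about 16 to 22 N, against 172.0 mm predicted for fully home. About 8–10 N of sideways force remained at the fingertips, but they did not slip.
- **Other items:** The ring and screwdriver were in place in the last picture; I did not check the items on the bench again at the end.

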